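# Load the tack-weld jig

## Task

Load the weld jig for tacking: swing the keeper bar well clear of the pocket, then lower the flat base plate into the pocket so that it lies flat and square with its cut corner at the pocket's cut corner, and lower the lug upright across it with both its ends down in the slotted posts until it stands on the plate (lower both, do not drop them). Finally swing the keeper bar back to its closed stop over the lug and let go; leave the parts dish and the battery pack where they are.

Things in the scene. Friction and masses are not known exactly. Their poses are not given: they have to be found in the camera images.
- jig: Fixed weld jig, dark steel base 175 x 210 x 12 mm (x from -60 to +115, y +-105 mm). Origin on the work surface under the pocket's centre; x roughly away from the robot, y along the pocket, z up. Pocket: low locators, tops 30 mm over the work surface with lead-ins 3 mm wide, 6 mm high; the +x +y corner is cut off at 45 degrees. Its long sides are open for fingers at |y| < 30 mm, down to the base.
- plate_seat (a point): Centre of the pocket at the top of its two rest bars (24 mm wide, at y = +-45 mm), 20 mm over the work surface: where the plate's origin comes when seated, its axes matching the jig's. The locators leave the plate 2 mm play on each side. Axes as the jig.
- lug_seat (a point): Pocket centre at the seated plate's top, 32 mm over the work surface: where the lug's origin comes when seated. Axes as the jig. At each end (|y| 71 to 91 mm) a post 62 mm high has an upright slot at x = 0, open to the top and the inside, 16 mm wide; the slots' closed ends are 165 mm apart (lug: 2 to 2.5 mm play a side). Lead-ins as the pocket's.
- keeper_hinge (a point): Upright pivot axis of the keeper bar on a round post (28 mm diameter) at the jig's x = +90 mm, y = 0; this point is at the bar's underside, 97 mm over the work surface. The aluminium bar is 24 mm wide and 10 mm thick. The seated lug's top passes 3 mm under it.
- keeper_pin (a point): On the axis of the keeper's handle, an upright black pin 16 mm in diameter near the bar's free end, 125 mm from the pivot axis; this point is 132 mm over the work surface. The pin rises from the bar's top (107 mm) to 153 mm.
- keeper (a joint): Angle of the keeper bar, rad. 0 = closed stop: the bar points from the pivot along the jig's -x, over the pocket's middle. Grows counter-clockwise seen from above: the pin swings towards the jig's -y; stop at 1.75. Takes about 1 N at the pin and stays where it is left. Clear of the pocket from 1.2 on.
- plate: Loose base plate of bare steel lying flat, 56 mm (x) x 130 mm (y) x 12 mm thick, about 0.65 kg, with the +x +y corner cut off at 45 degrees (18 mm along each edge). Origin at the centre of the 56 x 130 outline, on the underside. Seated when its axes match the jig's.
- lug: Loose lifting lug of bare steel, 12 mm thick (x), standing on its long edge: a strip 160 mm long (y) and 30 mm high with a round ear of 30 mm radius in the middle (centre 32 mm up), top 62 mm up, with a dark round eye mark; about 0.6 kg. Origin at the centre of its underside, z up. It may go in either way round.
- dish: Bystander: round steel parts dish, 132 mm across, 26 mm high, with bolts in it. Origin under its centre.
- battery: Bystander: yellow and black tool battery pack, 100 x 75 x 63 mm. Origin under its centre.
Not all that is in view belongs to the job. Leave any brown look-alike of the lug alone.

How it is judged:
By the outcome, as a careful person would: the job done as asked, in the order asked, and still so for the second after the job is handed in, with the robot touching nothing.
It also fails if it takes over 72 s, if anything falls off the work surface, if the arm or the gripper's body presses on something with over 40 N, if the wrist force passes 120 N, or if a joint passes its speed limit or range.

## Robot

A 6-joint arm with a two-finger parallel gripper is mounted at the origin on the work surface. World frame = base frame: x ahead of the robot, y to its left, z up, the work surface at z = 0. Lengths are in m, angles in rad, forces in N, time in s.
With the tool pointing down it reaches from about 0.4 to 0.825 m from the base axis. Payload 7 kg.
Tool frame: the origin (TCP) lies at the very end of the fingers, on their centre line; the grasp point (between the pads) lies 19 mm behind it; z points along the fingers, x is the direction in which the jaws open and shut, and the axes are right-handed (so a half turn about z gives the same grasp; the last joint's range is limited). The gripper opens to 88 mm and grips with 3 to 60 N. Pads are 19 mm wide; open, the fingers measure 130 mm over their backs; the gripper's body (78 mm by 193 mm) begins 47 mm behind the grasp point.
Start: joints at [-1.003, 0.359, 0.012, 0, -1.224, -0.288], TCP at [0.186, -0.649, 0.227] pointing down, gripper open.
Joint ranges: [-3.07, 3.07], [-1.43, 2.12], [-1.02, 1.25], [-3.03, 1.67], [-3.05, -0], [-3.03, 3.03]. Speed limits (rad/s): [2.39, 2.39, 3.01, 3.14, 3.14, 3.14].

## Interface

Orientations are given as [roll, pitch, yaw] about the fixed x, y, z axes, in that order (R = Rz(yaw) Ry(pitch) Rx(roll)).
In Python, from station import telemetry, grab_frame, arm, regions_of, pinpoint gives the robot as it stands. The module is installed in compiled form; this text tells all that it offers.
- The arm moves only by the shell command python3 -m inch 'ROWS' [FORCE]. ROWS is text: rows parted by semicolons, each of 7 numbers parted by spaces: the opening, from 0 (shut) to 1 (fully open), then the shift along the world's x, y, z in cm, then the turn, a rotation vector about the world's x, y, z in degrees. A call has 1 to 12 rows; each row is the pose to reach, as a shift and turn from the pose measured when the call began; what a row does not reach only later rows make up. A row lasts 1/8 s, in which the tool goes at most 62.5 mm and 10.7 degrees, less where a joint would pass 70% of its speed; a pose out of reach is approached as far as the arm can. A call with a gripper value outside its range is refused whole. The fingers move at their own pace and stop on an object; FORCE is the grip in N (left out, the last holds). Time passes only in rows, so rows that repeat a pose let the fingers close. It gives the time, the measured TCP pose, the force and the opening at its end, in the units of the state.
- telemetry.get_state(): the state, without advancing time (a new reading comes with each control period).
- grab_frame(name): name is "side" or "top" or "wrist"; returns a dict with "pixels" (400x640x3 uint8, red, green, blue), "fx", "fy", "cx", "cy" (pixels), "dist_coeffs" ([k1, k2, p1, p2, k3] as OpenCV has them; the pictures are not rectified), "R" (3x3) and "t" (3): a world point X has camera coordinates R X + t. Camera axes: x right, y down, z forward; pixel columns grow to the right and rows downward; lengths in m; the calibration is good to about 2 mm. A picture is of the moment at which its call begins. There is no depth.
- arm.job_done(): hands the job in, once; it reports no verdict.
Trained networks look in the newest picture that a camera, given by its name, has taken for a name from the list of things; names that differ only in an ending like _2 or _b are one class to them, and where a whole thing is asked for, a point or a joint stands for the part that bears it (a point fixed in the world has none). Each returns a list of dicts, best first, with "p" (0 to 1); they miss things now and then, are a little off and sometimes report something else, mostly with a low value. They report only what shows in the picture. A call takes as long as a camera call. They do not tell look-alikes from the thing itself.
- regions_of(camera, name): "pixels" (400x640 bool, what is visible of it) and "bbox" ([left, top, right, bottom] in pixels, round what is visible of it).
- pinpoint(camera, name): "location" ([column, row] in pixels: a listed point, or the origin of a listed thing).
The state is a dict: "t": time; "q": joint angles; "qd": joint speeds; "joint_efforts": joint torques, N m; "eef_pos": TCP position; "ee_rot": TCP orientation; "force": force on the tool from outside, world axes, zero at the start; "moment": the same for the moment, N m; "width": finger opening in m.
Only numpy, scipy, OpenCV 4.12 (cv2) and the standard library are available. Lean on these libraries where they do the work, as an engineer would, in place of code of your own. Each camera call takes 0.05 s, during which the arm holds its last target. There are 200 camera calls.

## Working session

There is one attempt and no reset: what is moved stays moved. The work goes in short steps, Python scripts to look and compute and a shell command to move; the robot and the scene stay as the last step left them, time stands still between calls to the robot, and variables do not carry over. Pictures are saved under pics/ and viewed, about 8 in all and at most 12, crops included, and the job is handed in when it is done.

```bash
mkdir -p pics; cat > h.py <<'E'
import numpy as np, cv2
from station import telemetry, grab_frame, arm, regions_of, pinpoint
def KD(f): return np.array([[f['fx'],0,f['cx']],[0,f['fy'],f['cy']],[0,0,1.]]), np.array(f['dist_coeffs'],float)
def ray(f,p,z):
    K,D=KD(f); p=np.array(p,float).reshape(-1,1,2)
    u=cv2.undistortPoints(p,K,D).reshape(-1,2); d=np.c_[u,np.ones(len(u))]@np.array(f['R']); c=-np.array(f['R']).T@np.array(f['t'])
    return c+d*((z-c[2])/d[:,2])[:,None]
def proj(f,X):
    K,D=KD(f); R=np.array(f['R'],float); return cv2.projectPoints(np.array(X,float).reshape(-1,1,3),cv2.Rodrigues(R)[0],np.array(f['t'],float),K,D)[0].reshape(-1,2)
def save(f,n,box=None,s=1,pts=None):
    im=f['pixels'][:,:,::-1].copy()
    if pts is not None:
        for q in pts: cv2.circle(im,tuple(int(round(v)) for v in q),1,(0,0,255),-1)
    if box: im=im[box[1]:box[3],box[0]:box[2]]
    cv2.imwrite('pics/'+n+'.png',cv2.resize(im,None,fx=s,fy=s,interpolation=cv2.INTER_CUBIC))
E
python3 - <<'E'
from h import *
fs={}
for c in ['top','side']:
    f=fs[c]=grab_frame(c); save(f,c+'0'); print(c,'cam',-np.array(f['R']).T@f['t'],f['fx'])
    for n,z in [('jig',0),('plate_seat',.02),('lug_seat',.032),('keeper_hinge',.097),('keeper_pin',.132),('plate',0),('lug',0),('dish',0),('battery',0)]:
        for r in pinpoint(c,n)[:3]: print(n,round(r['p'],2),np.round(r['location'],1),np.round(ray(f,r['location'],z)[0],4))
a=cv2.imread('pics/top0.png');b=cv2.imread('pics/side0.png')
print(telemetry.get_state())
E
```

```text
top cam [0.20929787 0.04445701 1.59349712] 489.3580618277816
lug_seat 0.75 [348.9 174.7] [ 0.5531 -0.0178  0.032 ]
keeper_hinge 0.78 [353.  141.4] [ 0.6468 -0.0302  0.097 ]
keeper_pin 0.82 [358.3 177.8] [ 0.5211 -0.0423  0.132 ]
keeper_pin 0.74 [247.2 208.6] [0.4296 0.2965 0.132 ]
plate 0.86 [435.1 215.6] [ 0.4195 -0.3015  0.    ]
lug 0.86 [201.2 260.1] [0.2798 0.4697 0.    ]
lug 0.71 [249.5 207.3] [0.4538 0.3116 0.    ]
lug 0.59 [273.2 254.3] [0.2981 0.2316 0.    ]
dish 0.68 [256.5 146.7] [0.6611 0.2917 0.    ]
dish 0.36 [345.6 172.5] [ 0.5678 -0.0082  0.    ]
battery 0.61 [434.1 140.9] [ 0.6749 -0.3107  0.    ]
side cam [0.36218144 0.74542289 0.89825933] 393.80910378767516
jig 0.6 [301.5 197.7] [ 0.5619 -0.0148  0.    ]
plate_seat 0.6 [303.3 193.9] [ 0.5557 -0.0137  0.02  ]
lug_seat 0.86 [303.  186.9] [ 0.5604 -0.0304  0.032 ]
lug_seat 0.54 [238.3 275.3] [0.649  0.2975 0.032 ]
keeper_hinge 0.9 [275.1 168.9] [ 0.6406 -0.0235  0.097 ]
keeper_pin 0.89 [318.1 162.8] [ 0.5175 -0.0397  0.132 ]
plate 0.84 [359.  143.4] [ 0.4261 -0.3012 -0.    ]
lug 0.89 [379.  283.9] [0.2999 0.2274 0.    
[... 215 characters left out ...]
 189.7] [ 0.5608 -0.0486 -0.    ]
{'t': 1.0, 'q': array([-1.00292406e+00,  3.58571351e-01,  1.19142807e-02,  2.96394977e-05,
       -1.22407488e+00, -2.88072720e-01]), 'qd': array([ 5.05947261e-04, -2.40672163e-05,  1.54143321e-03, -4.26830145e-05,
       -2.24443033e-04, -4.97214475e-04]), 'joint_efforts': array([ 2.44571663e-05, -5.82389188e+01,  2.93307191e+01,  7.00238228e+00,
        1.25420757e-02, -2.73854897e-05]), 'eef_pos': array([ 0.18636932, -0.64875989,  0.22659136]), 'ee_rot': array([-3.14158422e+00,  6.96465641e-05,  1.85060594e+00]), 'force': array([ 0.74908848, -0.11471286,  0.49982337]), 'moment': array([ 0.05718844, -0.00497784, -0.01167316]), 'width': 0.08776342019754715}
```

View pics/top0.png

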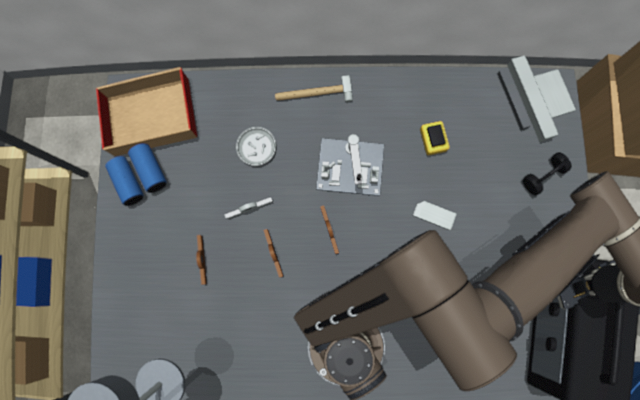

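View pics/side0.png

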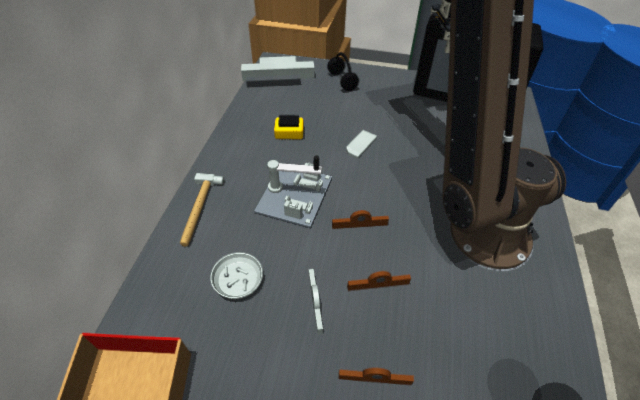

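Lug: grey one at top-view (249,208); the brown ones are decoys. The plate is at (435,215) and the jig at (350,167). The keeper is nearly closed. Next I'll measure the yaws.

```bash
python3 - <<'E'
from h import *
f=grab_frame('top')
for n,z in [('jig',.012),('plate',.012),('lug',.03)]:
    for r in regions_of('top',n)[:4]:
        c=cv2.findContours(r['pixels'].astype('uint8'),cv2.RETR_EXTERNAL,cv2.CHAIN_APPROX_NONE)[0]; c=max(c,key=len)[:,0]
        w=ray(f,c,z)[:,:2].astype('float32'); m=cv2.minAreaRect(w); print(n,round(r['p'],2),r['bbox'],m)
im=f['pixels'][:,:,::-1]
a=cv2.resize(im[125:205,300:400],None,fx=6,fy=6,interpolation=cv2.INTER_CUBIC)
b=cv2.resize(im[190:240,405:465],None,fx=3.3,fy=3.3,interpolation=cv2.INTER_CUBIC)
b=cv2.copyMakeBorder(b,0,a.shape[0]-b.shape[0],0,0,cv2.BORDER_CONSTANT)
cv2.imwrite('pics/c1.png',np.hstack([a,b]))
E
```

```text
jig 0.63 [316.3, 132.5, 383.1, 193.0] ((0.5948426127433777, -0.024203665554523468), (0.20942790806293488, 0.19379085302352905), 83.79248046875)
plate 0.94 [416.7, 201.8, 454.2, 229.6] ((0.4222811460494995, -0.2948348820209503), (0.12995238602161407, 0.057661838829517365), 67.7320785522461)
plate 0.4 [241.0, 128.5, 276.7, 168.4] ((0.6592222452163696, 0.29186031222343445), (0.1230093389749527, 0.12230166792869568), 0.6740773916244507)
lug 0.76 [228.4, 197.5, 273.3, 219.2] ((0.44973236322402954, 0.31035134196281433), (0.023437978699803352, 0.1587304174900055), 20.035825729370117)
lug 0.56 [324.3, 206.7, 336.8, 252.2] ((0.3766675591468811, 0.047263529151678085), (0.14983779191970825, 0.0162251777946949), 19.354995727539062)
lug 0.54 [264.9, 230.4, 281.6, 276.1] ((0.303007572889328, 0.23153024911880493), (0.15523728728294373, 0.01726892963051796), 16.723346710205078)
lug 0.53 [196.4, 237.4, 205.7, 282.9] ((0.28235936164855957, 0.4625045359134674), (0.14864882826805115, 0.02639484591782093), 1.4697062969207764)
```

View pics/c1.png

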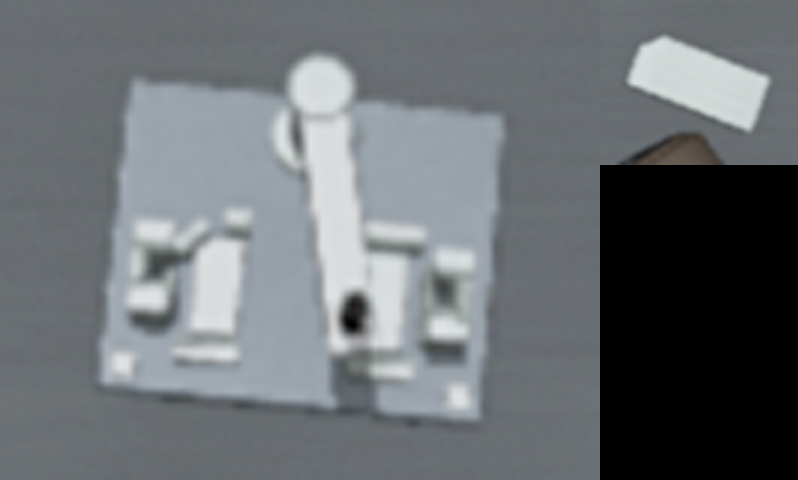

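The jig yaw is about -6°, with the cut corner at the upper left (+x +y). The plate yaw is about -22.3° with its cut corner also at the upper left, so it needs a +16° turn. The keeper is about 0.2 rad open. Now moving above the pin.

```bash
python3 -m inch '1 33.3 60.8 0 0 0 25;1 33.3 60.8 0 0 0 25;1 33.3 60.8 0 0 0 25;1 33.3 60.8 0 0 0 25;1 33.3 60.8 0 0 0 25;1 33.3 60.8 0 0 0 25;1 33.3 60.8 0 0 0 25;1 33.3 60.8 0 0 0 25;1 33.3 60.8 0 0 0 25;1 33.3 60.8 0 0 0 25;1 33.3 60.8 0 0 0 25;1 33.3 60.8 0 0 0 25' 20; python3 - <<'E'
from h import *
for c in ['wrist','side']:
    f=grab_frame(c); save(f,c+'1')
    for n,z in [('plate_seat',.02),('keeper_hinge',.097),('keeper_pin',.132)]:
        for r in pinpoint(c,n)[:2]: print(c,n,round(r['p'],2),np.round(r['location'],1),np.round(ray(f,r['location'],z)[0],4))
a=cv2.imread('pics/wrist1.png');b=cv2.imread('pics/side1.png')[60:260,180:500]
cv2.imwrite('pics/c2.png',np.vstack([cv2.resize(a,(560,350)),cv2.resize(b,(400,250),interpolation=cv2.INTER_CUBIC).copy() if 0 else cv2.copyMakeBorder(cv2.resize(b,(400,250)),0,0,0,160,cv2.BORDER_CONSTANT)]))
E
```

```text
t: 2.7
eef_pos: [0.521, -0.0376, 0.2264]
ee_rot: [3.141, 0.0, 2.291]
force: [-0.5, 0.2, -0.7]
width: 0.0878
wrist keeper_hinge 0.66 [249.7 285.1] [ 0.6488 -0.0279  0.097 ]
wrist keeper_pin 0.97 [315.3 203.5] [ 0.5272 -0.0417  0.132 ]
side plate_seat 0.61 [301.5 192.1] [ 0.5627 -0.0196  0.02  ]
side plate_seat 0.37 [287.1 131.8] [ 0.6778 -0.2833  0.02  ]
side keeper_hinge 0.97 [275.7 168.5] [ 0.6394 -0.0255  0.097 ]
```

View pics/c2.png

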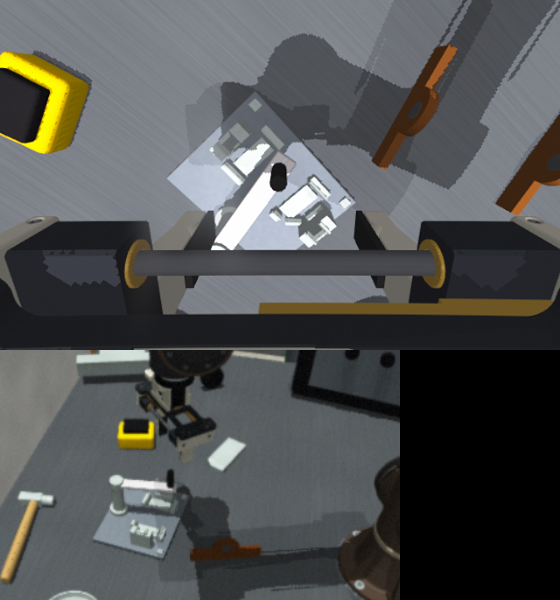

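The gripper's body is long along the jaws, so when seating the plate it would strike the hinge post unless the tool leans about the jaw axis. I'll plan for that and take the keeper pin first.

```bash
python3 -m inch '1 0.2 -0.4 -5 0 0 0;1 0.2 -0.4 -9 0 0 0;1 0.2 -0.4 -11 0 0 0;1 0.2 -0.4 -11 0 0 0;0 0.2 -0.4 -11 0 0 0;0 0.2 -0.4 -11 0 0 0;0 0.2 -0.4 -11 0 0 0;0 0.2 -0.4 -11 0 0 0;0 0.2 -0.4 -11 0 0 0' 12; python3 - <<'E'
from h import *
s=telemetry.get_state();p=s['eef_pos'][:2];print(s['width'],p)
f=grab_frame('wrist')
c=-np.array(f['R']).T@f['t']; print('cam-tcp',c-s['eef_pos'],'jaw',np.cos(s['ee_rot'][2]),np.sin(s['ee_rot'][2]))
h=np.array([.645,-.028]); d=p-h; print(np.hypot(*d),np.degrees(np.arctan2(*d[::-1]))%360)
d*=.125/np.hypot(*d); h=p-d
for a in range(8,89,8):
    t=np.radians(a);R=np.array([[np.cos(t),-np.sin(t)],[np.sin(t),np.cos(t)]]); print(a,np.round((h+R@d-p)*100,1))
E
```

```text
t: 4.22
eef_pos: [0.521, -0.0457, 0.117]
ee_rot: [3.141, 0.0, 2.285]
force: [0.0, -0.3, 0.1]
width: 0.0429
0.042920155771007044 [ 0.52104845 -0.04573576]
cam-tcp [-0.06290718 -0.05330351  0.15933006] jaw -0.6553561201503092 0.7553200353370308
0.12521398956265808 188.1429675945573
8 [ 0.4 -1.7]
16 [ 1.  -3.3]
24 [ 1.8 -4.9]
32 [ 2.8 -6.3]
40 [ 4.  -7.5]
48 [ 5.4 -8.6]
56 [ 6.9 -9.5]
64 [  8.5 -10.1]
72 [ 10.2 -10.5]
80 [ 12.  -10.7]
88 [ 13.7 -10.7]
```

```bash
python3 -m inch '0 0 0 0 0 0 0;0 0 0 0 0 0 0;0 0 0 0 0 0 0;0 0 0 0 0 0 0;0 0 0 0 0 0 0' 12; python3 - <<'E'
from h import *
s=telemetry.get_state();p=s['eef_pos'][:2];print(s['width'],p,s['force'])
E
```

```text
t: 4.9
eef_pos: [0.5209, -0.0457, 0.1169]
ee_rot: [3.141, 0.0, 2.285]
force: [-0.4, 0.0, 0.5]
width: 0.0155
0.015500223038146145 [ 0.52093968 -0.04572568] [-0.39150894  0.02318783  0.46160742]
```

```bash
python3 -m inch '0 0.4 -1.7 0 0 0 0;0 1 -3.3 0 0 0 0;0 1.8 -4.9 0 0 0 0;0 2.8 -6.3 0 0 0 0;0 4 -7.5 0 0 0 0;0 5.4 -8.6 0 0 0 0;0 6.9 -9.5 0 0 0 0;0 8.5 -10.1 0 0 0 0;0 10.2 -10.5 0 0 0 0;0 11.1 -10.6 0 0 0 0;0 11.1 -10.6 0 0 0 0;0 11.1 -10.6 0 0 0 0' 12
```

```text
t: 6.4
eef_pos: [0.632, -0.1522, 0.1168]
ee_rot: [3.141, 0.001, 2.285]
force: [0.1, -6.1, -0.7]
width: 0.0154
```

```bash
python3 -m inch '1 0 0 0 0 0 0;1 0 0 0 0 0 0;1 0 0 0 0 0 0;1 0 0 4 0 0 0;1 0 0 8 0 0 0;1 0 0 10 0 0 0;1 -8 0 10 0 0 0;1 -12 0 12 0 0 0;1 -12 0 12 0 0 0' 60; python3 - <<'E'
from h import *
s=telemetry.get_state();print(s['eef_pos'],s['ee_rot'],s['q'])
for c in ['wrist','top']:
    f=grab_frame(c); save(f,c+'3')
    for n,z in [('plate_seat',.02),('lug_seat',.032),('keeper_hinge',.097),('keeper_pin',.132),('jig',0)]:
        for r in pinpoint(c,n)[:2]: print(c,n,round(r['p'],2),np.round(r['location'],1),np.round(ray(f,r['location'],z)[0],4))
E
```

```text
t: 7.52
eef_pos: [0.5098, -0.1522, 0.2395]
ee_rot: [3.138, 0.003, 2.285]
force: [0.5, -0.8, -0.2]
width: 0.087
[ 0.50977711 -0.15218982  0.23953286] [3.13759329 0.00333595 2.28518458] [ 7.89433461e-02  1.10978132e-01 -2.85875991e-01  3.37959407e-04
 -1.16874350e+00 -9.35476184e-01]
wrist plate_seat 0.77 [378.1 262.6] [ 0.5594 -0.0156  0.02  ]
wrist plate_seat 0.3 [276.   21.4] [ 0.4247 -0.2938  0.02  ]
wrist lug_seat 0.55 [382.5 265.3] [ 0.5549 -0.0146  0.032 ]
wrist keeper_hinge 0.89 [327.  342.3] [ 0.6496 -0.0273  0.097 ]
wrist keeper_hinge 0.65 [242.3 290.8] [ 0.6585 -0.142   0.097 ]
wrist keeper_pin 0.73 [239.8 292.1] [ 0.6366 -0.1504  0.132 ]
wrist jig 0.69 [376.6 253.7] [ 0.5568 -0.0167  0.    ]
top plate_seat 0.82 [345.9 173.2] [ 0.5609 -0.0085  0.02  ]
top lug_seat 0.59 [346.9 169.8] [ 0.5696 -0.0115  0.032 ]
top jig 0.92 [349.1 174.2] [ 0.5619 -0.0198  0.    ]
```

View pics/wrist3.png

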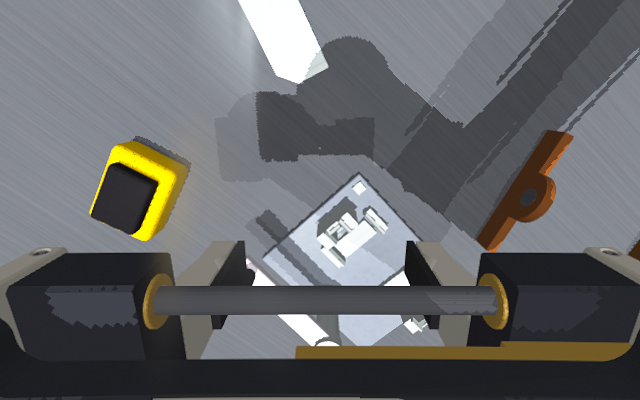

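The keeper is open at about 1.55 rad and the pocket is free. Next I'll hover over the plate, aligned to it.

```bash
python3 -m inch '1 -8.8 -14.3 -2 0 0 26.7;1 -8.8 -14.3 -2 0 0 26.7;1 -8.8 -14.3 -2 0 0 26.7;1 -8.8 -14.3 -2 0 0 26.7;1 -8.8 -14.3 -2 0 0 26.7;1 -8.8 -14.3 -2 0 0 26.7' 60; python3 - <<'E'
from h import *
s=telemetry.get_state();print(s['eef_pos'],s['ee_rot'],s['q'])
f=grab_frame('wrist'); save(f,'wrist4')
for r in regions_of('wrist','plate')[:2]:
    print(r['p'],r['bbox']); c=max(cv2.findContours(r['pixels'].astype('uint8'),cv2.RETR_EXTERNAL,cv2.CHAIN_APPROX_NONE)[0],key=len)[:,0]
    ap=cv2.approxPolyDP(c,4,True)[:,0]; print(ap.tolist()); print(np.round(ray(f,ap,.012)[:,:2],4).tolist())
    print(cv2.minAreaRect(ray(f,c,.012)[:,:2].astype('float32')))
    break
E
```

```text
t: 8.88
eef_pos: [0.4249, -0.2946, 0.2166]
ee_rot: [-3.141, 0.001, 2.752]
force: [0.8, -1.0, -0.3]
width: 0.0876
[ 0.42492487 -0.29456872  0.21655862] [-3.14141202e+00  7.19087315e-04  2.75161720e+00] [-2.25892968e-01  1.04610576e-01 -3.47590685e-01  3.28813323e-04
 -1.11791516e+00 -1.64226323e-01]
0.88 [297.5, 110.4, 355.9, 224.8]
[[304, 112], [304, 209], [321, 222], [348, 222], [352, 114]]
[[0.4204, -0.3652], [0.4654, -0.2617], [0.4529, -0.2383], [0.4224, -0.2258], [0.3724, -0.3432]]
((0.4216757118701935, -0.2950209677219391), (0.13106855750083923, 0.05827553942799568), 67.23408508300781)
```

View pics/wrist4.png

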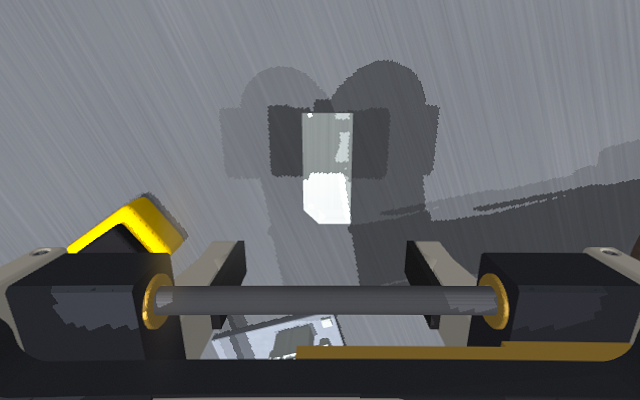

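Plate centre is (0.4217,-0.2950) with yaw -22.8°, and both cameras agree. I'll grip it 16 mm toward +y with the tool leaning 31° to +y. That lets the body pass beside the hinge post and above the end post later.

```bash
python3 -m inch '1 0.3 1.4 -4 -9 4 0;1 0.3 1.4 -8 -19 8 0;1 0.3 1.4 -11 -28.6 11.9 0;1 0.3 1.4 -11 -28.6 11.9 0;1 0.3 1.4 -11 -28.6 11.9 0;1 0.3 1.4 -15 -28.6 11.9 0;1 0.3 1.4 -17 -28.6 11.9 0;1 0.3 1.4 -18 -28.6 11.9 0;1 0.3 1.4 -18 -28.6 11.9 0' 60; python3 - <<'E'
from h import *
from scipy.spatial.transform import Rotation as Ro
s=telemetry.get_state();print(s['eef_pos'],s['q'],s['force'])
R=Ro.from_euler('xyz',s['ee_rot']).as_matrix(); print(np.round(R,3))
f=grab_frame('side'); save(f,'side5',(220,60,480,240),3)
E
```

```text
t: 10.1
eef_pos: [0.4283, -0.281, 0.0373]
ee_rot: [-2.602, -0.001, 2.751]
force: [0.3, -0.6, 0.6]
width: 0.0881
[ 0.42832024 -0.2809879   0.03726753] [ 0.07983276  0.37530575 -0.86728099  0.74375283 -0.74271101 -1.13083419] [ 0.25503966 -0.61255769  0.63017952]
[[-0.925  0.326 -0.196]
 [ 0.381  0.793 -0.475]
 [ 0.001 -0.514 -0.858]]
```

View pics/side5.png

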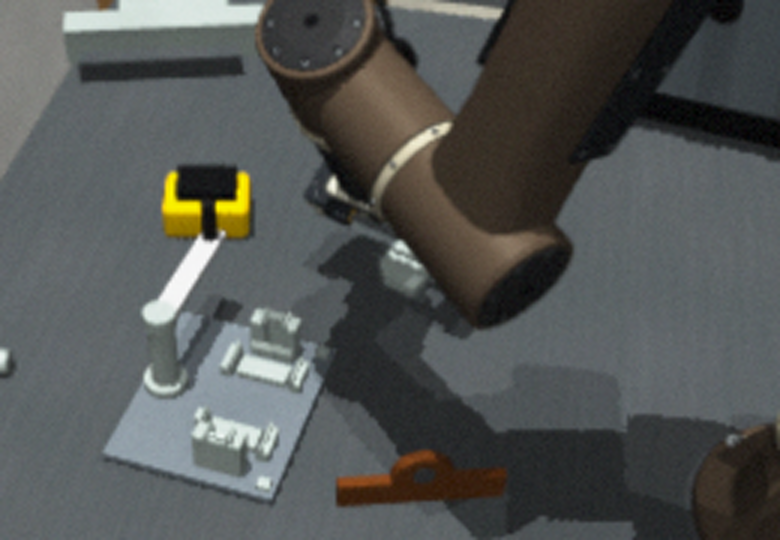

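```bash
python3 -m inch '1 0 0.05 -1.5 0 0 0;1 0 0.05 -2.5 0 0 0;1 0 0.05 -2.9 0 0 0;1 0 0.05 -2.9 0 0 0;0.5 0 0.05 -2.9 0 0 0;0.5 0 0.05 -2.9 0 0 0;0.5 0 0.05 -2.9 0 0 0;0.5 0 0.05 -2.9 0 0 0;0.3 0 0.05 -2.9 0 0 0;0.3 0 0.05 -2.9 0 0 0;0.3 0 0.05 -2.9 0 0 0;0.3 0 0.05 -2.9 0 0 0' 60
```

```text
t: 11.65
eef_pos: [0.4287, -0.2803, 0.0086]
ee_rot: [-2.602, -0.0, 2.751]
force: [-0.6, 1.9, 3.3]
width: 0.0545
```

```bash
python3 -m inch '0 0 0 0 0 0 0;0 0 0 0 0 0 0;0 0 0 1 0 0 0;0 0 0 3 0 0 0;0 0 0 6 0 0 0;0 0 0 10 0 0 0;0 0 0 12 0 0 0;0 0 0 12 0 0 0;0 0 0 12 0 0 0' 60;  python3 - <<'E'
from h import *
s=telemetry.get_state()
f=grab_frame('wrist'); 
g=grab_frame('side')
a=f['pixels'][:,:,::-1]; b=g['pixels'][60:240,220:480,::-1]
cv2.imwrite('pics/c6.png',np.hstack([cv2.resize(a,(480,300)),cv2.resize(b,(300,300))]))
E
```

```text
t: 12.78
eef_pos: [0.4277, -0.2802, 0.1276]
ee_rot: [-2.602, -0.002, 2.751]
force: [-0.3, -0.6, -5.5]
width: 0.0544
```

View pics/c6.png

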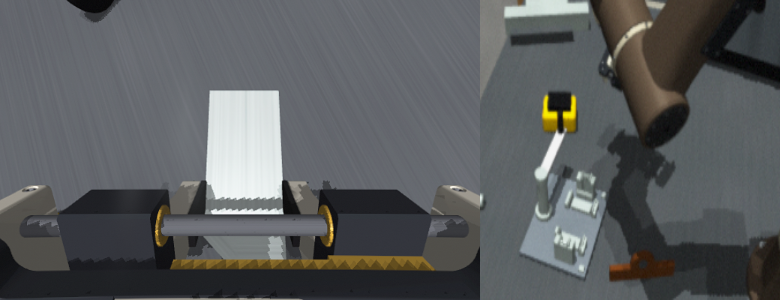

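```bash
cat > tilt.py <<'E'
from h import *
from scipy.spatial.transform import Rotation as Ro
def run():
    s=telemetry.get_state(); f=grab_frame('wrist')
    g=cv2.cvtColor(f['pixels'],cv2.COLOR_RGB2GRAY); m=regions_of('wrist','plate')[0]; print(m['p'],m['bbox'])
    l,t,r,b=m['bbox']
    R=Ro.from_euler('xyz',s['ee_rot']).as_matrix()
    M=(m['pixels'])
    for row in range(int(t)+4,int(t)+25,10):
        c=np.where(M[row])[0]; print(row,c.min(),c.max())
    c=np.where(M[int(t)+4])[0]; P=[(c.min()-.5,t),(c.max()+.5,t)]
    # far-end top edge, 56 wide: find level height for which points are 56 apart
    for z in np.arange(s['eef_pos'][2]-.03,s['eef_pos'][2]+.03,.005):
        w=ray(f,P,z); print(round(z,4),np.round(w[:,:2],4).tolist(),round(np.linalg.norm(w[0]-w[1])*1000,1))
    # expected far corners if level: plate frame in tool
    ex=-R[:,0]*[1,1,0]; ex/=np.linalg.norm(ex); ey=np.cross([0,0,1],ex)
    for y0 in (.014,.016,.018):
        o=s['eef_pos']-[0,0,.0085]-ey*y0
        print(y0,proj(f,[o-ex*.028-ey*.065+[0,0,.012],o+ex*.028-ey*.065+[0,0,.012]]).round(1).tolist())
        for sag in (3,6): 
            d=-ey*np.cos(np.radians(sag))-np.array([0,0,1])*np.sin(np.radians(sag)); o2=s['eef_pos']+d*(.065+y0)+[0,0,.0035]
            print('  sag',sag,proj(f,[o2-ex*.028,o2+ex*.028]).round(1).tolist())
run()
E
python3 tilt.py
```

```text
0.74 [270.8, 120.7, 382.2, 348.5]
124 280 371
134 280 372
144 279 372
0.0975 [[0.4206, -0.3815], [0.3597, -0.3565]] 65.7
0.1025 [[0.4208, -0.3788], [0.3615, -0.3545]] 64.2
0.1075 [[0.4211, -0.3762], [0.3632, -0.3524]] 62.6
0.1125 [[0.4214, -0.3735], [0.3649, -0.3503]] 61.0
0.1175 [[0.4216, -0.3708], [0.3666, -0.3483]] 59.5
0.1225 [[0.4219, -0.3682], [0.3683, -0.3462]] 57.9
0.1275 [[0.4222, -0.3655], [0.3701, -0.3441]] 56.3
0.1325 [[0.4224, -0.3629], [0.3718, -0.3421]] 54.7
0.1375 [[0.4227, -0.3602], [0.3735, -0.34]] 53.2
0.1425 [[0.423, -0.3575], [0.3752, -0.338]] 51.6
0.1475 [[0.4233, -0.3549], [0.377, -0.3359]] 50.0
0.1525 [[0.4235, -0.3522], [0.3787, -0.3338]] 48.5
0.014 [[370.8, 120.9], [277.4, 120.8]]
  sag 3 [[369.8, 124.3], [278.4, 124.1]]
  sag 6 [[368.9, 127.8], [279.3, 127.7]]
0.016 [[370.7, 117.9], [277.6, 117.7]]
  sag 3 [[369.7, 121.4], [278.5, 121.2]]
  sag 6 [[368.8, 125.0], [279.5, 124.9]]
0.018 [[370.6, 114.8], [277.7, 114.7]]
  sag 3 [[369.6, 118.5], [278.7, 118.3]]
  sag 6 [[368.6, 122.3], [279.6, 122.1]]
```

```bash
cat > fit.py <<'E'
from h import *
from scipy.optimize import least_squares
from scipy.spatial.transform import Rotation as Ro
s=telemetry.get_state(); W=grab_frame('wrist'); T=grab_frame('top'); S=grab_frame('side')
Rt=Ro.from_euler('xyz',s['ee_rot']).as_matrix(); A=np.array(W['R'])@Rt; b=np.array(W['R'])@s['eef_pos']+W['t']
def wr(p,e):
    R=Ro.from_euler('xyz',e).as_matrix(); f=dict(W); f['R']=A@R.T; f['t']=b-f['R']@np.array(p); return f
W3=wr([0.50977711,-0.15218982,0.23953286],[3.13759329,0.00333595,2.28518458])
W1=wr([0.521,-0.0376,0.2264],[3.1415,0,2.291])
def outline(p):
    c,si=np.cos(p[2]),np.sin(p[2]); k=np.array([[-.06,-.105],[.115,-.105],[.115,.105],[-.06,.105]]); P=[]
    for i in range(4):
        for u in np.linspace(.04,.96,40): P.append(k[i]*(1-u)+k[(i+1)%4]*u)
    P=np.array(P); n=np.repeat([[0,-1],[1,0],[0,1],[-1,0]],40,0)
    R=np.array([[c,-si],[si,c]]); X=P@R.T+p[:2]; N=n@R.T
    return np.c_[X,np.full(160,.012)],np.c_[N,np.zeros(160)]
def one(f,im,p,lim=None):
    g=cv2.GaussianBlur(cv2.cvtColor(im,cv2.COLOR_BGR2GRAY).astype(float),(0,0),.8)
    for it in range(4):
        X,N=outline(p); q=proj(f,X); q2=proj(f,X+N*.002); d=q2-q; d/=np.linalg.norm(d,axis=1)[:,None]
        L=6 if it==0 else 4; t=np.arange(-L,L+.01,.25); V=q[:,None]+t[None,:,None]*d[:,None]
        v=cv2.remap(g.astype('float32'),V[...,0].astype('float32'),V[...,1].astype('float32'),cv2.INTER_LINEAR)
        gr=-np.gradient(v,axis=1); k=gr.argmax(1); ok=(gr.max(1)>2)&(q[:,0]>5)&(q[:,0]<635)&(q[:,1]>5)&(q[:,1]<(lim or 395))
        tgt=np.array([V[i,k[i]] for i in range(160)])
        fun=lambda p:(((proj(f,outline(p)[0])-tgt)*d).sum(1))[ok]
        r=least_squares(fun,p,x_scale=[.01,.01,.01],loss='soft_l1',f_scale=.4); p=r.x
    print(np.round(p[:2],4),round(np.degrees(p[2]),2),ok.sum(),round(np.median(abs(r.fun)),2))
    return p
p0=np.array([.557,-.017,np.radians(-6)])
rd=cv2.imread
for n,f,im,l in [('top',T,rd('pics/top0.png'),None),('side',S,rd('pics/side0.png'),None),('w3',W3,rd('pics/wrist3.png'),240),('w1',W1,rd('pics/wrist1.png'),240)]:
    print(n,end=' '); one(f,im,p0,l)
E
python3 fit.py
```

```text
top [ 0.5603 -0.0199] -6.28 154 0.26
side [ 0.5592 -0.0187] -6.94 154 0.52
w3 [ 0.5596 -0.018 ] -6.35 54 0.05
w1 [ 0.5594 -0.0179] -6.32 93 0.23
```

The three fits agree: jig at (0.5595,-0.018), yaw -6.33°. The plate is level, gripped at y0≈15 mm. Carrying it over the pocket at a height above everything.

```bash
python3 -m inch '0 0 0 4 0 0 0;0 0 0 7.2 0 0 0;0 2 4 7.2 0 0 4;0 4 8 7.2 0 0 8;0 6 12 7.2 0 0 12;0 8.5 17 7.2 0 0 16;0 11 22 7.2 0 0 16;0 13.3 27.7 6 0 0 16;0 13.3 27.7 3 0 0 16;0 13.3 27.7 0 0 0 16;0 13.3 27.7 -2 0 0 16;0 13.3 27.7 -2 0 0 16' 60; python3 - <<'E'
from h import *
from scipy.spatial.transform import Rotation as Ro
s=telemetry.get_state();p=s['eef_pos'];print(p,s['q'],s['force'])
R=Ro.from_euler('xyz',s['ee_rot']).as_matrix(); print(np.round(R,3), np.degrees(np.arctan2(-R[1,0],-R[0,0])))
y=np.radians(-6.33);J=np.array([[np.cos(y),-np.sin(y)],[np.sin(y),np.cos(y)]]); print('tcp in jig mm',J.T@(p[:2]-[.5595,-.018])*1000)
f=grab_frame('wrist'); g=grab_frame('side')
o=np.array([.5595,-.018]); ex,ey=J.T
def c(y0,z): 
    q=p[:2]-ey*y0; return [np.r_[q+ex*a*.028-ey*.065,z] for a in (-1,1)]
print(proj(f,c(.0153,p[2]+.0035)).round(1).tolist())
a=f['pixels'][60:260,200:460,::-1]; b=g['pixels'][100:260,200:400,::-1]
cv2.imwrite('pics/c7.png',np.hstack([cv2.resize(a,(440,338)),cv2.resize(b,(360,338),interpolation=cv2.INTER_CUBIC)]))
E
python3 tilt.py | head -4
```

```text
t: 14.62
eef_pos: [0.5604, -0.004, 0.1066]
ee_rot: [-2.599, -0.004, 3.03]
force: [0.9, 0.1, -5.6]
width: 0.054
[ 0.56041936 -0.00399056  0.10662785] [ 0.59848885  0.41431724 -0.51098803  0.45967155 -1.07024734 -1.01940068] [ 0.86767553  0.10247751 -5.57890199]
[[-0.994  0.093 -0.061]
 [ 0.111  0.851 -0.513]
 [ 0.004 -0.516 -0.856]] -6.3897715032074895
tcp in jig mm [-0.63084862 14.02539248]
[[371.0, 118.9], [277.9, 118.7]]
0.69 [271.9, 119.2, 384.7, 349.8]
123 281 371
133 280 371
143 278 372
```

View pics/c7.png

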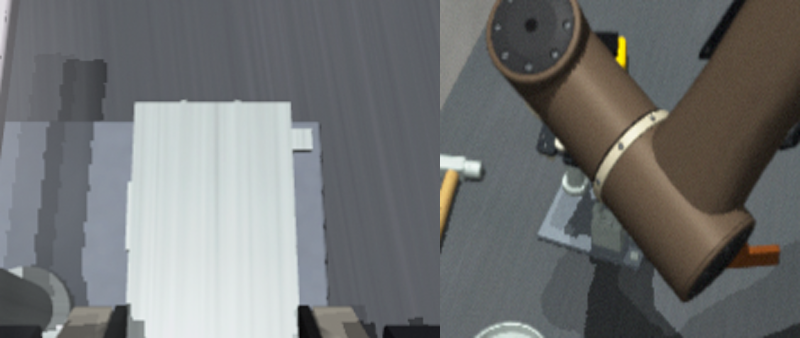

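```bash
python3 -m inch '0 0.07 0.12 0 0 0 0;0 0.07 0.12 -2 0 0 0;0 0.07 0.12 -4 0 0 0;0 0.07 0.12 -5.5 0 0 0;0 0.07 0.12 -6.5 0 0 0;0 0.07 0.12 -6.9 0 0 0;0 0.07 0.12 -7.1 0 0 0;0 0.07 0.12 -7.1 0 0 0' 60
```

```text
t: 15.82
eef_pos: [0.563, -0.0018, 0.0383]
ee_rot: [-2.602, 0.001, 3.031]
force: [-0.1, -0.8, -6.3]
width: 0.0547
```

```bash
python3 -m inch '0 -0.18 -0.1 0 0 0 0;0 -0.18 -0.1 0 0 0 0;0 -0.18 -0.1 0 0 0 0;0 -0.18 -0.1 0 0 0 0' 60
```

```text
t: 16.32
eef_pos: [0.5612, -0.0027, 0.0384]
ee_rot: [-2.603, 0.001, 3.031]
force: [-0.4, 0.4, -5.8]
width: 0.0545
```

```bash
python3 -m inch '0 0 0 -0.2 0 0 0;0 0 0 -0.4 0 0 0;0 0 0 -0.55 0 0 0;0 0 0 -0.7 0 0 0;0 0 0 -0.7 0 0 0' 60
```

```text
t: 16.95
eef_pos: [0.5612, -0.0028, 0.0313]
ee_rot: [-2.602, 0.001, 3.031]
force: [-0.1, -0.2, -5.5]
width: 0.0542
```

No contact at 31 mm, so the plate is inside the locators. Lowering on to the rest bars.

```bash
python3 -m inch '0 0 0 -0.1 0 0 0;0 0 0 -0.2 0 0 0;0 0 0 -0.25 0 0 0;0 0 0 -0.3 0 0 0;0 0 0 -0.3 0 0 0' 60
```

```text
t: 17.58
eef_pos: [0.5614, -0.0027, 0.0287]
ee_rot: [-2.602, 0.001, 3.031]
force: [-1.1, 2.8, 0.2]
width: 0.0544
```

```bash
python3 -m inch '0 0 0 -0.05 0 0 0;0 0 0 -0.08 0 0 0;0 0 0 -0.08 0 0 0' 60; python3 tilt.py | head -4;  python3 - <<'E'
from h import *
s=telemetry.get_state();p=s['eef_pos'];f=grab_frame('wrist')
y=np.radians(-6.33);c,si=np.cos(y),np.sin(y);o=np.array([.5595,-.018])
print(s['moment'],s['force'],proj(f,[np.r_[o+np.array([[c,-si],[si,c]])@[a*.028,-.065],.032] for a in (-1,1)]).round(1).tolist())
E
```

```text
t: 17.95
eef_pos: [0.5614, -0.0027, 0.0286]
ee_rot: [-2.602, 0.001, 3.031]
force: [-4.4, 4.7, 6.4]
width: 0.0543
0.83 [272.0, 117.6, 383.9, 345.9]
121 279 372
131 279 372
141 279 373
[ 1.84544461  1.49320614 -0.91263315] [-3.54778087  3.94735261  6.35961436] [[371.5, 118.6], [278.4, 118.6]]
```

Plate is down: 12 N contact, and the far edge is within 1 px of the seated prediction. Releasing and retreating along the tool axis.

```bash
python3 -m inch '0.7 0 0 0 0 0 0;0.75 0 0 0 0 0 0;0.8 0 0 0 0 0 0;0.85 0 0 0 0 0 0;0.85 0 0.3 0.5 0 0 0;0.85 0.1 1 1.7 0 0 0;0.85 0.2 2.4 4 0 0 0;0.85 0.3 4 8 0 0 0;1 0.3 6 13 10 1 0;1 0.3 6 16 20 2 0;1 0.3 6 18 29.5 3.2 0;1 0.3 6 18 29.5 3.2 0' 60; python3 - <<'E'
from h import *
s=telemetry.get_state();print(s['eef_pos'],s['ee_rot'],s['force'])
f=grab_frame('wrist'); save(f,'wrist8',(140,20,540,320),2)
y=np.radians(-6.33);c,si=np.cos(y),np.sin(y);o=np.array([.5595,-.018]);J=np.array([[c,-si],[si,c]])
print(proj(f,[np.r_[o+J@[a*.028,b*.065],.032] for a,b in [(-1,-1),(1,-1),(1,1),(-1,1)]]).round(1).tolist())
r=regions_of('wrist','plate')
if r:
    r=r[0];cc=max(cv2.findContours(r['pixels'].astype('uint8'),cv2.RETR_EXTERNAL,cv2.CHAIN_APPROX_NONE)[0],key=len)[:,0]
    ap=cv2.approxPolyDP(cc,4,True)[:,0];print(r['p'],ap.tolist()); print((((ray(f,ap,.032)[:,:2]-o)@J)*1000).round(1).tolist())
E
```

```text
t: 19.6
eef_pos: [0.5663, 0.0565, 0.2129]
ee_rot: [-3.115, -0.1, 3.056]
force: [-0.7, 0.1, -0.2]
width: 0.0876
[0.56631089 0.05651976 0.21290645] [-3.11498049 -0.10009794  3.05586422] [-0.72476817  0.09857609 -0.23918813]
[[336.7, 41.1], [278.8, 38.2], [280.8, 172.0], [332.5, 172.2]]
0.88 [[281, 39], [282, 155], [299, 171], [331, 171], [337, 43]]
[[25.9, -64.4], [26.5, 46.7], [8.5, 63.8], [-26.3, 63.6], [-28.4, -63.3]]
```

View pics/wrist8.png

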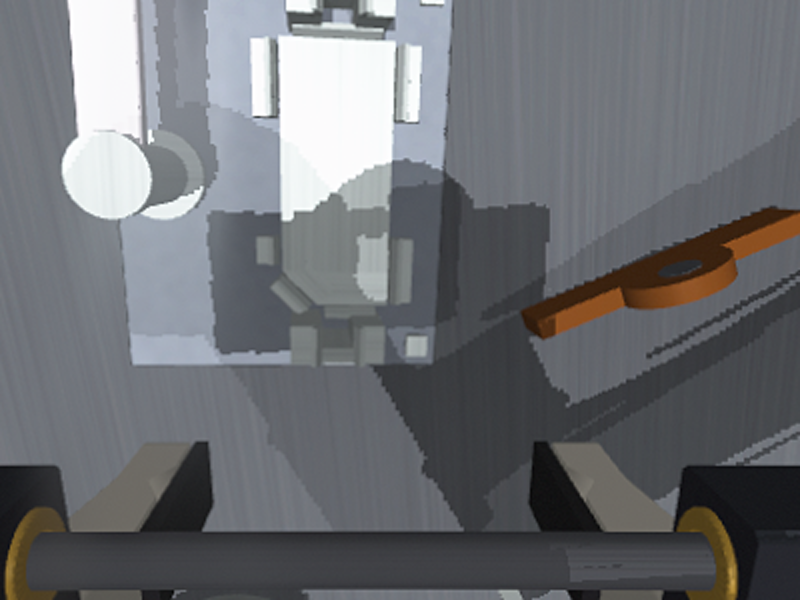

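Plate lies flat in the pocket, cut corner matching, all edges inside the locators. Now to the lug.

```bash
cat > go.py <<'E'
import sys,numpy as np
from h import telemetry
from scipy.spatial.transform import Rotation as Ro
x,y,z,yaw=map(float,sys.argv[1:5]); s=telemetry.get_state()
D=Ro.from_euler('xyz',[np.pi,0,np.radians(yaw)])*Ro.from_euler('xyz',s['ee_rot']).inv()
print('cm',np.round((np.array([x,y,z])-s['eef_pos'])*100,2),'deg',np.round(np.degrees(D.as_rotvec()),1),s['q'].round(2))
E
python3 go.py .447 .314 .22 200
```

```text
cm [-11.73  25.71   1.07] deg [ 2.7 -5.8 24.7] [ 0.43  0.26 -0.16 -0.02 -1.26 -0.5 ]
```

```bash
python3 -m inch '1 -2.5 5.2 1.1 1 -2 8;1 -5 10.4 1.1 2 -4 16;1 -7.5 15.6 1.1 2.7 -5.8 24.7;1 -10 21 1.1 2.7 -5.8 24.7;1 -11.7 25.7 1.1 2.7 -5.8 24.7;1 -11.7 25.7 1.1 2.7 -5.8 24.7;1 -11.7 25.7 1.1 2.7 -5.8 24.7' 60; python3 - <<'E'
from h import *
s=telemetry.get_state();print(s['eef_pos'],s['ee_rot'])
f=grab_frame('wrist'); save(f,'wrist9',(140,20,540,320),2)
print([(round(r['p'],2),r['location'],ray(f,r['location'],0)[0].round(4)) for r in pinpoint('wrist','lug')[:2]])
r=regions_of('wrist','lug')[0]; print(r['p'],r['bbox'])
cc=max(cv2.findContours(r['pixels'].astype('uint8'),cv2.RETR_EXTERNAL,cv2.CHAIN_APPROX_NONE)[0],key=len)[:,0]
ap=cv2.approxPolyDP(cc,3,True)[:,0];print(ap.tolist())
for z in (0,.03,.06): print(z,ray(f,ap,z)[:,:2].round(4).tolist())
E
```

```text
t: 20.58
eef_pos: [0.4461, 0.3142, 0.219]
ee_rot: [-3.14, -0.002, -2.79]
force: [-1.1, -0.1, 0.2]
width: 0.0875
[0.44608063 0.31424764 0.21897942] [-3.13950519e+00 -2.07140489e-03 -2.79014427e+00]
[(0.75, [401.1, 311.5], array([0.2767, 0.4672, 0.    ])), (0.74, [464.3, 145.6], array([0.3018, 0.2313, 0.    ]))]
0.89 [396.2, 140.0, 549.7, 161.9]
[[397, 141], [397, 149], [403, 153], [449, 154], [467, 159], [547, 157], [549, 147], [532, 143]]
0 [[0.3782, 0.2533], [0.3743, 0.2619], [0.3657, 0.2638], [0.3141, 0.2463], [0.2913, 0.2443], [0.2043, 0.2103], [0.2086, 0.1993], [0.2295, 0.2019]]
0.03 [[0.3858, 0.2521], [0.3823, 0.26], [0.3744, 0.2617], [0.3268, 0.2456], [0.3059, 0.2438], [0.2258, 0.2125], [0.2297, 0.2023], [0.2489, 0.2047]]
0.06 [[0.3935, 0.2509], [0.3903, 0.2581], [0.383, 0.2597], [0.3396, 0.2449], [0.3204, 0.2433], [0.2472, 0.2146], [0.2508, 0.2054], [0.2684, 0.2076]]
```

View pics/wrist9.png

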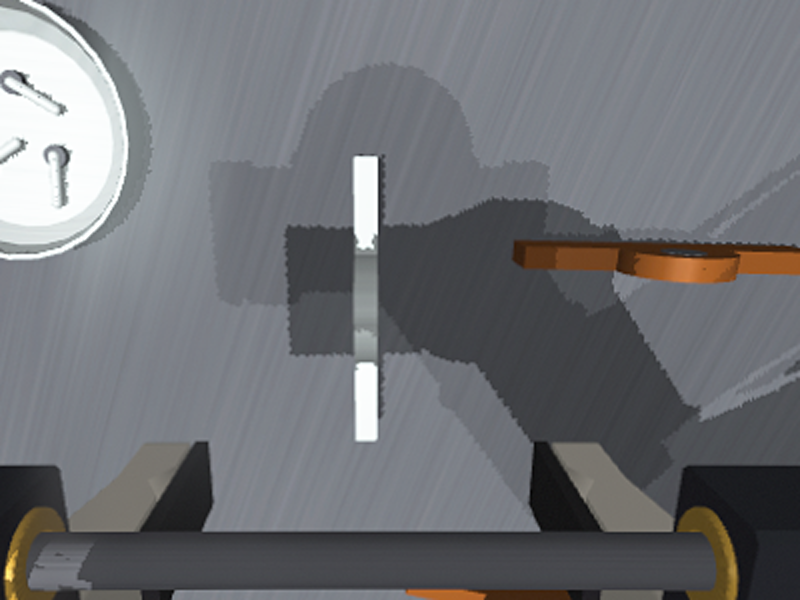

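The grey lug stands upright in the middle: ends at crop (366,156) and (366,441), full-image (323,98) and (323,240.5). The network's wrist pick was a brown decoy, so I'm ignoring it.

```bash
python3 - <<'E'
from h import *
f=grab_frame('wrist'); im=f['pixels'].astype(int)
# bright greyish strip edges near col 323
for row in (105,125,215,232):
    m=np.where(im[row,300:350].min(1)>170)[0]+300; print(row,m.min(),m.max())
col=im[60:280,323].min(1); b=np.where(col>170)[0]+60; print(b.min(),b.max())
w=ray(f,[(323,b.min()-.5),(323,b.max()+.5)],.030); d=w[1]-w[0]; c=w.mean(0)
print(w.round(4),np.linalg.norm(d),np.degrees(np.arctan2(d[1],d[0])),c)
E
```

```text
105 317 329
125 318 329
215 318 329
232 319 329
100 240
[[0.4766 0.2387 0.03  ]
 [0.422  0.3898 0.03  ]] 0.1606666196223697 109.85587851514568 [0.44929156 0.3142642  0.03      ]
```

```bash
python3 -m inch '1 0.3 0 -6 0 0 0;1 0.3 0 -12 0 0 0;1 0.3 0 -16 0 0 0;1 0.3 0 -18 0 0 0;1 0.3 0 -18.8 0 0 0;1 0.3 0 -18.8 0 0 0;0.4 0.3 0 -18.8 0 0 0;0.4 0.3 0 -18.8 0 0 0;0.2 0.3 0 -18.8 0 0 0;0.2 0.3 0 -18.8 0 0 0;0 0.3 0 -18.8 0 0 0;0 0.3 0 -18.8 0 0 0' 60; python3 -m inch '0 0 0 0 0 0 0;0 0 0 0 0 0 0;0 0 0 0 0 0 0;0 0 0 0 0 0 0;0 0 0 0 0 0 0;0 0 0 0 0 0 0' 60;python3 go.py .5595 -.018 .15 173.67
```

```text
t: 22.28
eef_pos: [0.4504, 0.3131, 0.032]
ee_rot: [-3.141, -0.0, -2.794]
force: [0.2, 0.4, 0.1]
width: 0.0333
t: 23.02
eef_pos: [0.4503, 0.313, 0.0319]
ee_rot: [-3.141, -0.001, -2.794]
force: [0.1, -1.2, -1.4]
width: 0.0115
cm [ 10.92 -33.1   11.81] deg [  0.   -0.  -26.3] [ 0.96  0.36 -0.5   0.   -0.71 -0.62]
```

```bash
python3 -m inch '0 0 0 1 0 0 0;0 0 0 5 0 0 0;0 0 0 10 0 0 0;0 2 -5 11.8 0 0 -6;0 4 -10 11.8 0 0 -12;0 6 -15 11.8 0 0 -18;0 8 -20 11.8 0 0 -24;0 9.5 -25 11.8 0 0 -26.3;0 10.5 -30 11.8 0 0 -26.3;0 10.9 -33.2 11.8 0 0 -26.3;0 10.9 -33.2 11.8 0 0 -26.3;0 10.9 -33.2 11.8 0 0 -26.3' 60;python3 -m inch '0 0 0 0 0 0 0' 60; python3 go.py .5593 -.0196 .15 173.67; python3 - <<'E'
from h import *
f=grab_frame('wrist'); im=f['pixels']; s=telemetry.get_state()
save(f,'w10',(200,20,460,400),1.5)
col=im[:300,:].astype(int).min(2)
# -y far end of the held lug, strip top at z=tcp-.0019
y=np.radians(-6.33);c,si=np.cos(y),np.sin(y);J=np.array([[c,-si],[si,c]])
z=s['eef_pos'][2]-.0319+.03
for off in (0,.001,.0016,.0025): print(off,proj(f,[np.r_[s['eef_pos'][:2]+J@[0,off-.08],z]]).round(1).tolist())
q=proj(f,[np.r_[s['eef_pos'][:2]+J@[0,-.078],z]])[0]; cc=int(round(q[0])); r0=int(q[1]); print(cc,r0,[(r,col[r,cc]) for r in range(r0-22,r0+12,2)])
E
```

```text
t: 24.52
eef_pos: [0.5588, -0.0191, 0.1497]
ee_rot: [-3.141, -0.001, 3.03]
force: [-0.3, 1.6, -6.8]
width: 0.0112
t: 24.65
eef_pos: [0.5586, -0.0183, 0.1497]
ee_rot: [-3.141, -0.002, 3.03]
force: [-0.4, 0.3, -6.1]
width: 0.012
cm [ 0.07 -0.13  0.03] deg [ 0.  -0.1  0. ] [ 0.32  0.23 -0.35 -0.   -0.99 -0.43]
0 [[324.4, 101.9]]
0.001 [[324.4, 104.0]]
0.0016 [[324.4, 105.3]]
0.0025 [[324.4, 107.3]]
324 106 [(84, np.int64(84)), (86, np.int64(253)), (88, np.int64(155)), (90, np.int64(218)), (92, np.int64(224)), (94, np.int64(135)), (96, np.int64(136)), (98, np.int64(165)), (100, np.int64(167)), (102, np.int64(151)), (104, np.int64(245)), (106, np.int64(247)), (108, np.int64(247)), (110, np.int64(247)), (112, np.int64(247)), (114, np.int64(246)), (116, np.int64(247))]
```

```bash
python3 -m inch '0 0.08 -0.07 -1.5 0 0 0;0 0.08 -0.07 -3 0 0 0;0 0.08 -0.07 -4.5 0 0 0;0 0.08 -0.07 -5.2 0 0 0;0 0.08 -0.07 -5.2 0 0 0;0 0.08 -0.07 -5.2 0 0 0;0 0.08 -0.07 -5.2 0 0 0' 60; python3 go.py .5594 -.019 .0639 173.67;  python3 - <<'E'
from h import *
f=grab_frame('wrist'); s=telemetry.get_state();y=np.radians(-6.33);c,si=np.cos(y),np.sin(y);J=np.array([[c,-si],[si,c]]);o=np.array([.5595,-.018])
# slot: closed end y=-82.5, mouth y=-71, x=+-8, top z .062
P=[np.r_[o+J@[a,b],.062] for a in (-.008,.008) for b in (-.091,-.0825,-.071)]
L=[np.r_[s['eef_pos'][:2]+J@[a,.001-.08],s['eef_pos'][2]-.0019] for a in (-.006,.006)]
print(proj(f,P).round(0).tolist(),proj(f,L).round(0).tolist()); 
im=f['pixels'][:,:,::-1]; cv2.imwrite('pics/c11.png',cv2.resize(im[30:180,240:410],None,fx=4,fy=4,interpolation=cv2.INTER_CUBIC))
E
```

```text
t: 25.58
eef_pos: [0.5598, -0.0189, 0.0983]
ee_rot: [3.141, -0.001, 3.031]
force: [-0.1, -0.3, -6.8]
width: 0.0118
cm [-0.04 -0.01 -3.44] deg [-0. -0.  0.] [ 0.32  0.29 -0.41 -0.   -0.87 -0.43]
[[339.0, 82.0], [339.0, 98.0], [339.0, 118.0], [311.0, 82.0], [311.0, 98.0], [312.0, 118.0]] [[337.0, 104.0], [312.0, 104.0]]
```

View pics/c11.png

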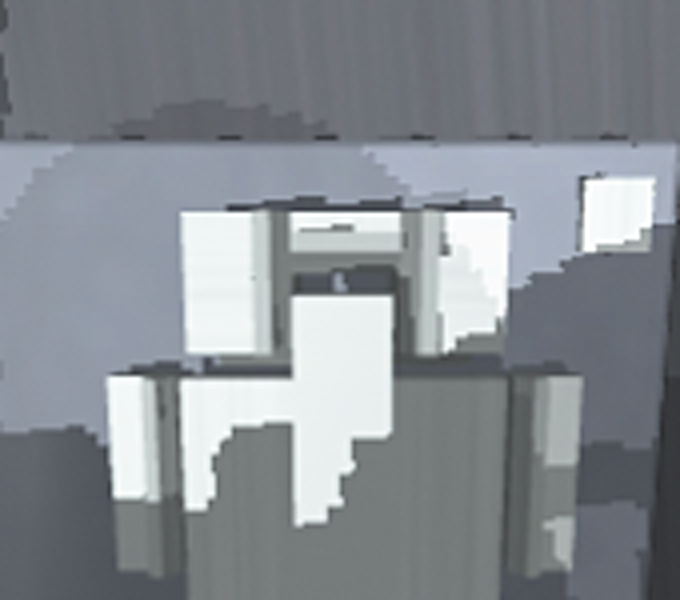

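Lug end (crop x 292–393) sits centred in the slot (272–415), and the plate is square between the locators. Lowering.

```bash
python3 -m inch '0 -0.04 0 -0.5 0 0 0;0 -0.04 0 -1 0 0 0;0 -0.04 0 -1.5 0 0 0;0 -0.04 0 -2 0 0 0;0 -0.04 0 -2.5 0 0 0;0 -0.04 0 -2.8 0 0 0;0 -0.04 0 -3 0 0 0;0 -0.04 0 -3 0 0 0' 60
```

```text
t: 26.62
eef_pos: [0.5593, -0.0189, 0.0681]
ee_rot: [3.142, -0.001, 3.031]
force: [-0.1, -0.4, -5.3]
width: 0.0114
```

```bash
python3 -m inch '0 0 0 -0.15 0 0 0;0 0 0 -0.3 0 0 0;0 0 0 -0.38 0 0 0;0 0 0 -0.44 0 0 0;0 0 0 -0.44 0 0 0' 60
```

```text
t: 27.25
eef_pos: [0.5593, -0.0189, 0.0639]
ee_rot: [3.142, -0.001, 3.031]
force: [-0.6, 0.9, -5.1]
width: 0.0116
```

```bash
python3 -m inch '0 0 0 -0.04 0 0 0;0 0 0 -0.08 0 0 0;0 0 0 -0.1 0 0 0;0 0 0 -0.1 0 0 0' 60
```

```text
t: 27.75
eef_pos: [0.5594, -0.0188, 0.0638]
ee_rot: [3.142, -0.0, 3.031]
force: [-4.4, 0.8, 6.8]
width: 0.0118
```

Contact at exactly the expected height. Opening gently and rising.

```bash
python3 -m inch '0.2 0 0 0 0 0 0;0.3 0 0 0 0 0 0;0.5 0 0 0 0 0 0;0.5 0 0 0 0 0 0;0.5 0 0 1 0 0 0;0.5 0 0 4 0 0 0;0.5 0 0 8 0 0 0;1 0 0 13 0 0 0;1 0 0 16 0 0 0;1 0 0 16 0 0 0' 12; python3 - <<'E'
from h import *
from fit import one
E
python3 - <<'E'
from h import *
s=telemetry.get_state();f=grab_frame('wrist');im=f['pixels'].astype(int)
y=np.radians(-6.33);c,si=np.cos(y),np.sin(y);J=np.array([[c,-si],[si,c]]);o=np.array([.5595,-.018])
print('pred seated lug corners z62',proj(f,[np.r_[o+J@[a,b],.062] for a in (-.006,.006) for b in (-.08,.08)]).round(1).tolist())
print('pred ear top',proj(f,[np.r_[o+J@[a,0],.094] for a in (-.006,.006)]).round(1).tolist(),s['eef_pos'])
save(f,'w12')
for row in range(90,250,12): print(row,''.join('#' if v>200 else '+' if v>130 else '-' if v>90 else '.' for v in im[row,270:380].min(1)))
for n in ('lug','keeper_pin','keeper_hinge'): print(n,[(round(r['p'],2),np.round(r['location'],1).tolist(),ray(f,r['location'],{'lug':.032,'keeper_pin':.132}.get(n,.097))[0].round(4)) for r in pinpoint('wrist',n)[:2]])
E
```

```text
t: 29.0
eef_pos: [0.5609, -0.0187, 0.2275]
ee_rot: [3.14, 0.006, 3.031]
force: [0.3, -0.8, -0.1]
width: 0.0681
top [ 0.5603 -0.0199] -6.28 154 0.26
side [ 0.5592 -0.0187] -6.94 154 0.52
w3 [ 0.5604 -0.0177] -6.29 54 0.19
w1 [ 0.5602 -0.0175] -6.33 93 0.24
pred seated lug corners z62 [[330.2, 100.7], [329.5, 251.6], [317.6, 100.7], [318.7, 251.6]]
pred ear top [[330.3, 190.3], [317.6, 190.3]] [ 0.55884405 -0.0188995   0.22345571]
90 ++++++++++++++++++++++++++++++#############+--##################+++##++#########++++++++++++++####+++++++----.
102 ++++++++++++++++++++++++++++++###########+#+-+-.+############+-++++#+###########-----------------------------.
114 +++++++++++---------.......---+-.--.............+############+...................--...........................
126 ++++-...........-+++++-----.-++--++++++-++++---##+----------+++--+--+----+---+++--.-----+++++-................
138 +++++...........--++++-----------++++-+--+++---+++----------+++-++-++----+---+++-.------++++--................
150 +++++-......................------+++++---++---+++-++--+----+++-++-++--------++--........
[... 508 characters left out ...]
#####+++###################+++++++++++++-+###############--+++#+#####++++++++++++-------
222 +++++++++++++++++++++++++++#######+++++######################++################-+++++#####++++++++++++-.------
234 +++++++++++++++++++++++++++++++++++------------..+###########-.------------...-+++++++++++++++++++++++--------
246 +++++++++++++++++++++++++++++++++############+--.+##########+.-++++##########++++++++++++#########+++-.-------
lug [(0.68, [475.1, 201.2], array([0.3903, 0.0319, 0.032 ])), (0.66, [324.9, 172.5], array([ 0.5582, -0.0209,  0.032 ]))]
keeper_pin [(0.87, [199.0, 34.7], array([ 0.6327, -0.1513,  0.132 ]))]
keeper_hinge [(0.91, [227.5, 190.7], array([ 0.6485, -0.0284,  0.097 ]))]
```

Lug strip columns 318–331 match the predicted seated 317.6–330.2. Back to the keeper pin at (0.632,-0.152).

```bash
python3 -m inch '1 3 -5 0 0 0 -10;1 5.5 -9 0 0 0 -20;1 7.3 -13.3 0 0 0 -30;1 7.3 -13.3 0 0 0 -42;1 7.3 -13.3 0 0 0 -42;1 7.3 -13.3 -3 0 0 -42;1 7.3 -13.3 -6 0 0 -42;1 7.3 -13.3 -9 0 0 -42;1 7.3 -13.3 -10.6 0 0 -42;1 7.3 -13.3 -10.6 0 0 -42' 12; python3 -m inch '0 0 0 0 0 0 0;0 0 0 0 0 0 0;0 0 0 0 0 0 0;0 0 0 0 0 0 0;0 0 0 0 0 0 0;0 0 0 0 0 0 0;0 0 0 0 0 0 0;0 0 0 0 0 0 0;0 0 0 0 0 0 0;0 0 0 0 0 0 0;0 0 0 0 0 0 0' 12;  python3 - <<'E'
from h import *
s=telemetry.get_state();p=s['eef_pos'][:2];h=np.array([.649,-.0279]);d=p-h
print(s['width'],np.hypot(*d),np.degrees(np.arctan2(*d[::-1]))%360)
a0=np.arctan2(*d[::-1])
for a in list(range(8,81,8))+[84,87,89,91]:
    t=a0-np.radians(a); print(a,round(np.degrees(t)%360,1),np.round((h+.125*np.array([np.cos(t),np.sin(t)])-p)*100,1))
E
```

```text
t: 30.6
eef_pos: [0.6314, -0.1516, 0.116]
ee_rot: [-3.139, -0.003, 2.3]
force: [0.3, 0.3, 0.4]
width: 0.0875
t: 31.98
eef_pos: [0.6314, -0.1517, 0.1161]
ee_rot: [-3.139, -0.003, 2.3]
force: [0.5, -2.3, -0.5]
width: 0.016
0.016038929253919993 0.12506469613356228 261.9139323419326
8 253.9 [-1.7  0.4]
16 245.9 [-3.3  1. ]
24 237.9 [-4.9  1.8]
32 229.9 [-6.3  2.8]
40 221.9 [-7.5  4. ]
48 213.9 [-8.6  5.4]
56 205.9 [-9.5  6.9]
64 197.9 [-10.1   8.5]
72 189.9 [-10.6  10.2]
80 181.9 [-10.7  12. ]
84 177.9 [-10.7  12.8]
87 174.9 [-10.7  13.5]
89 172.9 [-10.6  13.9]
91 170.9 [-10.6  14.4]
```

```bash
python3 -m inch '0 -1.7 0.4 0 0 0 0;0 -3.3 1 0 0 0 0;0 -4.9 1.8 0 0 0 0;0 -6.3 2.8 0 0 0 0;0 -7.5 4 0 0 0 0;0 -8.6 5.4 0 0 0 0;0 -9.5 6.9 0 0 0 0;0 -10.1 8.5 0 0 0 0;0 -10.6 10.2 0 0 0 0;0 -10.7 12 0 0 0 0;0 -10.7 12.8 0 0 0 0;0 -10.7 13.1 0 0 0 0' 12; python3 -m inch '0 0 0.2 0 0 0 0;0 0 0.4 0 0 0 0;0 0 0.5 0 0 0 0;0 0 0.5 0 0 0 0' 12
```

```text
t: 33.48
eef_pos: [0.5247, -0.0201, 0.1161]
ee_rot: [-3.139, -0.003, 2.301]
force: [-0.1, -2.3, -0.7]
width: 0.0156
t: 33.98
eef_pos: [0.5249, -0.0151, 0.1161]
ee_rot: [-3.14, -0.003, 2.301]
force: [3.0, -1.9, -1.9]
width: 0.0158
```

Expected closed pin position is (0.5248,-0.0141), so I'm pressing on gently to feel the stop.

```bash
python3 -m inch '0 0 0.1 0 0 0 0;0 0 0.2 0 0 0 0;0 0 0.2 0 0 0 0' 12; python3 -m inch '0 0 0.1 0 0 0 0;0 0 0.15 0 0 0 0;0 0 0.15 0 0 0 0' 12
```

```text
t: 34.35
eef_pos: [0.5249, -0.0147, 0.1161]
ee_rot: [-3.138, -0.001, 2.301]
force: [4.3, -10.4, -2.5]
width: 0.0155
t: 34.72
eef_pos: [0.5249, -0.0146, 0.1161]
ee_rot: [-3.136, -0.0, 2.301]
force: [4.6, -10.3, -3.6]
width: 0.0157
```

At the stop: 10 N and no more travel. Releasing and rising.

```bash
python3 -m inch '0.5 0 0 0 0 0 0;1 0 0 0 0 0 0;1 0 0 0 0 0 0;1 0 0 0 0 0 0;1 0 0 0 0 0 0;1 0 0 4 0 0 0;1 0 0 8 0 0 0;1 0 0 12 0 0 0;1 0 0 14 0 0 0;1 -4 -10 16 0 0 0;1 -4 -14 16 0 0 0;1 -4 -14 16 0 0 0' 12;  python3 - <<'E'
from h import *
s=telemetry.get_state();y=np.radians(-6.33);c,si=np.cos(y),np.sin(y);J=np.array([[c,-si],[si,c]]);o=np.array([.5595,-.018])
print(s['eef_pos'],s['force'])
for cam in ('wrist','side','top'):
    f=grab_frame(cam)
    for n,z,e in (('keeper_pin',.132,np.r_[o+J@[-.035,0],.132]),('keeper_hinge',.097,np.r_[o+J@[.09,0],.097]),('lug',.032,np.r_[o,.032]),('plate',.02,np.r_[o,.02])):
        print(cam,n,'exp px',proj(f,[e])[0].round(1),[(round(r['p'],2),np.round(r['location'],1).tolist(),ray(f,r['location'],z)[0].round(3)[:2].tolist()) for r in pinpoint(cam,n)[:2]])
    if cam=='wrist': save(f,'w13')
E
```

```text
t: 36.22
eef_pos: [0.484, -0.1568, 0.2769]
ee_rot: [-3.137, 0.001, 2.299]
force: [-0.3, -0.8, -0.6]
width: 0.0875
[ 0.48404004 -0.15683366  0.27686434] [-0.32220034 -0.79989004 -0.59204645]
wrist keeper_pin exp px [396.4 296.3] [(0.56, [393.2, 300.0], [0.53, -0.013]), (0.23, [154.3, 191.9], [0.6, -0.278])]
wrist keeper_hinge exp px [313.8 336.6] [(0.73, [314.7, 335.8], [0.647, -0.028])]
wrist lug exp px [362.  269.1] [(0.84, [360.7, 265.4], [0.556, -0.023]), (0.68, [483.6, 199.1], [0.377, 0.029])]
wrist plate exp px [361.1 264.9] [(0.61, [358.1, 263.8], [0.561, -0.023])]
side keeper_pin exp px [313.7 168.7] [(0.82, [313.2, 169.3], [0.525, -0.011])]
side keeper_hinge exp px [272.8 167.4] [(0.66, [274.6, 171.0], [0.64, -0.015])]
side lug exp px [302.3 190. ] [(0.79, [375.1, 284.3], [0.311, 0.249]), (0.79, [369.1, 379.9], [0.296, 0.479])]
side plate exp px [302.4 192.6] [(0.74, [299.7, 193.4], [0.567, -0.013])]
top keeper_pin exp px [349.1 176.8] []
top keeper_hinge exp px [352.3 140.8] []
top lug exp px [348.9 172.8] [(0.7, [274.4, 254.4], [0.296, 0.224]), (0.51, [199.4, 261.3], [0.275, 0.467])]
top plate exp px [348.8 173.6] [(0.44, [352.0, 173.2], [0.561, -0.029])]
```

```bash
python3 -c "
from station import arm; print(arm.job_done())"
```

```text
the job is handed in; nothing more can be done
None
```

I loaded the jig and handed the job in at about 36 s on the robot's clock. No verdict comes back.

- **Keeper opened:** I swung it to about 1.55 rad, clear of the pocket.
- **Plate:** I gripped it with the tool leaning about 31° so the gripper's body would miss the hinge post. I then lowered it until the wrist force showed contact. The picture afterwards shows it flat and square between the locators, with its cut corner at the pocket's cut corner.
- **Lug:** I lowered it into both slots. It made contact at the expected height, and before I closed the keeper its edges were within about 1 pixel of the predicted seated position.
- **Keeper closed:** I swung it back until it met the stop (about 10 N, no more travel), then let go and moved clear.

**Last checks:** After closing, the wrist and side cameras put the keeper pin within about 5 mm of its closed position. They also put the plate at the pocket centre to within about 9 mm, which is as close as the networks measure. The wrist camera put the lug there too.

**Checks that failed or disagreed:**
- The top camera did not find the keeper, and its plate estimate was about 11 mm off in y with low confidence.
- The side and top networks reported only brown look-alikes for the lug.
- I could not view a final picture because the 12-view limit was reached, so the last check is by the numbers only.

I did not touch the dish, the battery pack or the brown look-alikes. I did not measure them again at the end.

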